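# Pin a sprung belt tensioner at the red mark

## Robot

A 7-joint arm with a two-finger parallel gripper is mounted at the origin on a cart in front of the work surface, level with it; the furniture and walls round the work are solid. World frame = base frame: x ahead of the robot, y to its left, z up, the work surface at z = 0. Lengths are in m, angles in rad, forces in N, time in s.
With the tool pointing down it reaches from about 0.35 to 0.9 m from the base axis. Payload 8.1 kg.
Tool frame: the origin (TCP) lies between the finger pads; the fingertips stand 17 mm ahead of it and the grasp point (between the pads) lies 2 mm behind it; z points along the fingers, y is the line along which they close (so a half turn about z gives the same grasp; the last joint's range is limited). The gripper opens to 92 mm and grips with 3 to 60 N. Pads are 19 mm wide; open, the fingers measure 130 mm over their backs; the gripper's body (75 mm by 190 mm) begins 47 mm behind the grasp point.
Start: joints at [1.007, 0.434, 0.025, 1.573, -0.012, 1.134, -0.075], TCP at [0.278, -0.56, 0.244] pointing down, gripper open.
Joint ranges: [-2.62, 2.62], [-0.44, 2.09], [-1.27, 1.32], [0.08, 2.57], [-1.32, 4.46], [0.12, 2], [-2.74, 2.74]. Speed limits (rad/s): [2.22, 2.22, 3.01, 3.01, 3.14, 3.14, 3.14].

## Interface

Orientations are given as a unit quaternion [x, y, z, w].
In Python, from cell import bot gives the robot as it stands. The module is installed in compiled form; this text tells all that it offers.
- The arm moves only by the shell command python3 -m handwheel 'ROWS'. ROWS is JSON, a list that holds one entry, the list of rows, each a list of 5 numbers: the shift along the tool's x, y, z in mm, then the turn about the tool's z in rad, then the gripper command: -1 is shut, 1 is fully open, values between are in proportion. In form: [[[tx, ty, tz, roll, fingers], ...]]. A call has 1 to 10 rows; each row is the pose to reach, as a shift and turn from the pose commanded when the call began, along the tool's axes at that moment; what a row does not reach only later rows make up. A row lasts 1/12 s, in which the tool goes at most 41.7 mm and 7.16 degrees, less where a joint would pass 70% of its speed; a pose out of reach is approached as far as the arm can. A call with a gripper value outside its range is refused whole. The fingers move at their own pace and stop on an object; the grip force is fixed at half the most. Time passes only in rows, so rows that repeat a pose let the fingers close. It gives the time, the measured TCP pose, the force, the opening and the grip force at its end, in the units of the state.
- bot.get_state(): the state, without advancing time (a new reading comes with each control period).
- bot.snapshot(name): name is "scene" or "top"; returns the picture (420x560x3 uint8, red, green, blue); there is no depth.
- bot.camera_params(name): a dict with "mtx" (3x3 intrinsics, pixels), "rvec" (rotation vector, rad) and "tvec" (3), from world to camera coordinates, as OpenCV has them. Camera axes: x right, y down, z forward; pixel columns grow to the right and rows downward; lengths in m; the calibration is good to about 2 mm. A picture is of the moment at which its call begins. camera_params takes no time and is no camera call.
- bot.finish_job(): hands the job in; it is judged then, once.
The state is a dict: "time_s": time; "joint_pos": joint angles; "qd": joint speeds; "effort": joint torques, N m; "eef_pos": TCP position; "orientation": TCP orientation; "force": force on the tool from outside, world axes, zero at the start; "moment": the same for the moment, N m; "gripper_width": finger opening in m; "grasp_force": force on a finger pad.
Only numpy, scipy, OpenCV 4.12 (cv2) and the standard library are available. Lean on these libraries where they do the work, as an engineer would, in place of code of your own. Each camera call takes 0.05 s, during which the arm holds its last target. There are 200 camera calls.

## Task

The shaker's belt tensioner must be held back for a belt change: take the service pin from its holder, push the sprung arm round with the pin until the arm's pointer is at the red marker peg, and put the pin upright and fully down into the slot just behind the arm so that the arm stays when you let go. The slotted sector is clamped up to 7 mm off its drawing position, so feel for the slot with light pressure (stay below 25 N on the sector and 20 N on the arm). Touch the arm only with the pin, do not let it fly back or run it onto its end stop, and leave the dish, flask and pen alone.

Things in the scene. Friction and masses are not known exactly. Their poses are not given: they have to be found in the camera images.
- service_plate: Grey T-shaped plate, 10 mm thick, about 210 x 210 mm, fixed on the bench; carries the tensioner. Origin: on the arm's vertical hinge axis, at bench height; z up. The wide end with sector and scale lies towards its -x. 'theta' below means the level direction at angle (pi - 0.35 + theta) rad from its +x axis, counter-clockwise from above.
- slot_drawing (a point): Where the drawing puts the middle slot's mouth. Aluminium sector on the plate: an arc 80 to 120 mm from the hinge axis, theta -0.45 to 0.86, top 30 mm above the bench. Three radial slots, centred 100 mm out, 20 mm long, 11.2 mm wide along the arc, 20 mm deep, drawn at theta 0.135, 0.395, 0.655; really the sector is turned about the hinge by up to 0.07 rad (7 mm) either way.
- tensioner (a joint): Angle theta (rad) of the blue sprung arm: 0 at rest, grows counter-clockwise from above as it is pushed; end stop at 1.02. Spring torque 0.09 N m at rest, rising 0.35 N m per rad (0.9 N at rest to 3.6 N at 0.78, pushed 100 mm out). Push its flank that faces smaller theta. Pinned by the pin in a slot, the arm rests about 0.12 to 0.15 rad ahead of that slot.
- pointer_line (a point): Point on the arm's centreline 152 mm from the hinge axis, 36 mm above the bench, 11 mm beyond the tip of the white pointer; passes over the marker pegs. The arm is a bar 18 mm wide, from the hinge to 125 mm out, 32 to 46 mm above the bench; on it a black roller of 17 mm radius, 47 mm out, up to 56 mm above the bench.
- marker_red: Red marker peg, 10 mm across, 26 mm tall, fixed on the plate 152 mm from the hinge axis at theta 0.26, 0.52 or 0.78; white pegs stand at the other two. Each slot is drawn 0.125 rad short (towards smaller theta) of its peg. Origin: centre of its foot.
- pin_head (a point): Centre of the service pin's orange head, a block 16 x 16 mm and 26 mm tall, its sides along this point's x and y. At the start the pin stands upright, head centre 73 mm above the bench; fully seated in a slot this is again about 73 mm, standing on top of the sector 93 mm.
- pin_foot (a point): Foot of the service pin, 63 mm below the head centre. Round steel shank 10 mm in diameter and 50 mm long below the head, chamfered foot; whole pin 76 mm, about 60 g; pushed sideways it may tilt a little in the grip. At the start it stands in a round hole, 12 mm wide and 20 mm deep, of a grey fixed holder 60 x 60 x 30 mm.
- petri: Petri dish 90 mm across, 15 mm high, a bystander; origin at the centre of its underside.
- flask: Small culture flask 50 x 102 x 32 mm lying down, a bystander; origin at the centre of its underside.
- marker_pen: Red and white marker pen 17 x 135 x 16 mm, a bystander; origin at the centre of its underside.

How it is judged:
On the way, in this order (a step that is already met when the one before it is completed fails the run):
1. the pin is lifted out of its holder (distance of pin_head from where it was at the start of the episode above 0.025 m and height (world z) of pin_head above 0.095 m), for 0.1 s.
2. the arm is pushed off its rest with the pin (value of joint tensioner above 0.1 rad and contact force between service_pin and tensioner above 0.5 N), for 0.1 s.
At the end, for the whole second after the job is handed in: The pin stands fully down in a slot (head centre 68 to 77 mm above the bench, 85 to 115 mm from the hinge axis, within 0.2 rad of upright) and holds the arm still with its pointer line within 14 mm of the red marker peg's axis, seen from above (horizontal distance between pointer_line and marker_red below 0.014 m and height (world z) of pin_head between 0.068 and 0.077 m and angle between pin_head's own z axis and vertical below 0.2 rad and horizontal distance between pin_head and service_plate between 0.085 and 0.115 m and velocity of joint tensioner between -0.05 and 0.05 rad/s); the robot touches nothing.
It fails at once if the pin is pressed on the slotted sector with more than 25 N, or on the arm with more than 20 N (contact force between service_pin and pin_sector above 25 N or contact force between service_pin and tensioner above 20 N).
It fails at once if the arm is touched with the fingers (over 2 N) (contact force between the fingers and tensioner above 2 N).
It fails at once if the arm flies back (faster than 2 rad/s) (velocity of joint tensioner below -2 rad/s).
It fails at once if the arm is run onto its end stop (past 1.0 rad) (value of joint tensioner above 1 rad).
It fails at once if the dish, the flask or the pen is moved by over 15 mm (distance of any of petri, flask, marker_pen from where it was at the start of the episode above 0.015 m).
It also fails if it takes over 72 s, if anything falls off the work surface, if the arm or the gripper's body presses on something with over 40 N, if the wrist force passes 120 N, or if a joint passes its speed limit or range.

## Working session

There is one attempt and no reset: what is moved stays moved. The work goes in short steps, Python scripts to look and compute and a shell command to move; the robot and the scene stay as the last step left them, time stands still between calls to the robot, and variables do not carry over. Pictures are saved under pics/ and viewed, at most 10 in all, crops included, and the job is handed in when it is done.

```bash
mkdir -p pics; python3 - <<'E'
from cell import bot
import cv2
for n in("scene","top"):
    im=bot.snapshot(n); cv2.imwrite(f"pics/{n}0.png",im[:,:,::-1])
    print(n,bot.camera_params(n))
print(bot.get_state())
E
```

```text
scene {'mtx': array([[452.7511873 ,   0.        , 278.16982862],
       [  0.        , 452.7511873 , 211.92312929],
       [  0.        ,   0.        ,   1.        ]]), 'rvec': array([ 0.92615672, -2.37581924,  1.21888533]), 'tvec': array([0.40030285, 0.27066265, 0.88083544])}
top {'mtx': array([[544.53510868,   0.        , 280.91151768],
       [  0.        , 544.53510868, 215.29155711],
       [  0.        ,   0.        ,   1.        ]]), 'rvec': array([ 2.14899318, -2.2025863 ,  0.09074747]), 'tvec': array([0.0486627 , 0.50889961, 1.33723842])}
{'time_s': 0.1, 'joint_pos': array([ 1.00735615,  0.43515052,  0.02494879,  1.57403437, -0.01160471,
        1.13403617, -0.07509454]), 'qd': array([ 0.00049525, -0.00117513,  0.0015234 , -0.00352929, -0.00240525,
        0.00069974, -0.00020232]), 'effort': array([ 3.09356881e-03, -6.69126678e+01,  9.87657420e-01, -3.15145326e+01,
       -6.05620933e-02,  3.72758461e-02,  2.93066580e-05]), 'eef_pos': array([ 0.27769762, -0.55939972,  0.24301396]), 'orientation': array([ 9.73575265e-01,  2.28365176e-01, -2.26997934e-04, -7.06187344e-04]), 'force': array([ 0.00628264,  0.22883142, -0.46616058]), 'moment': array([-0.0108532 ,  0.02871573, -0.02278481]), 'grasp_force': 0.0, 'gripper_width': 0.09159498692464223}
```

View pics/top0.png

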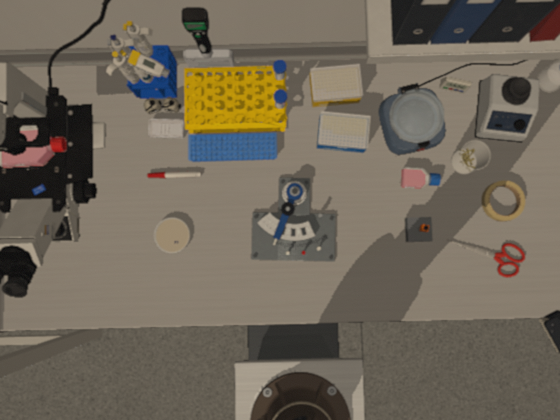

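View pics/scene0.png

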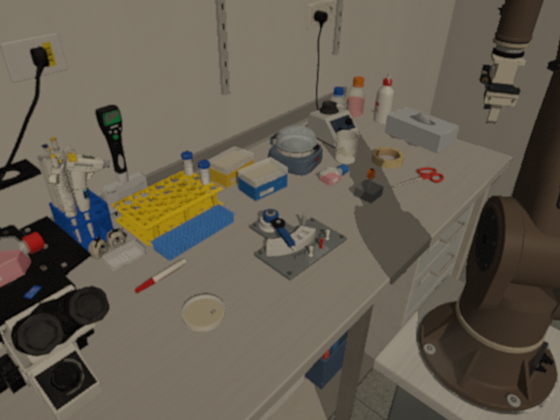

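The top view shows the hinge near (293,192), pegs near (288–320,250) with the red one in the middle, and the pin head near (425,228). I'll zoom in to measure them.

```bash
python3 - <<'E'
import cv2,numpy as np
im=cv2.imread("pics/top0.png")
a=cv2.resize(im[170:270,243:343],None,fx=6,fy=6,interpolation=cv2.INTER_CUBIC)
b=cv2.resize(im[213:246,405:438],None,fx=6,fy=6,interpolation=cv2.INTER_CUBIC)
a=np.hstack([a,np.zeros((600,198,3),np.uint8)]);a[:198,600:]=b
cv2.imwrite("pics/crop0.png",a)
E
```

```text
(no output)
```

View pics/crop0.png

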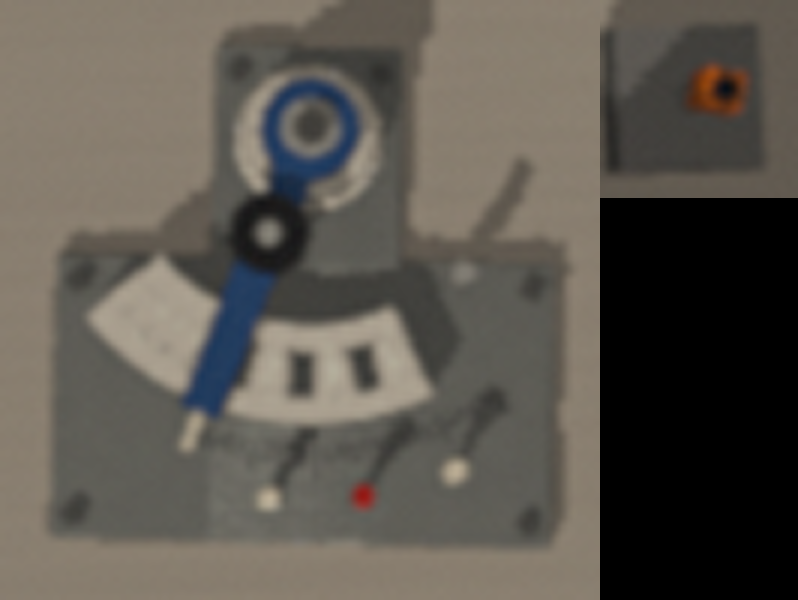

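```bash
cat > h.py <<'E'
import numpy as np,cv2
from cell import bot
def ray(n,uv,z):
    p=bot.camera_params(n);R=cv2.Rodrigues(p["rvec"])[0];C=-R.T@p["tvec"]
    d=R.T@np.linalg.inv(p["mtx"])@np.array([uv[0],uv[1],1.]);return C+d*(z-C[2])/d[2]
def crop(c,off,s=6): return np.array(off)+(np.array(c)+.5)/s-.5
E
python3 - <<'E'
from h import *
from scipy.optimize import least_squares
A=lambda c,z:ray("top",crop(c,(243,170)),z)[:2]
H=A((312,125),.05);pegs=[A(c,.034) for c in((269,499),(363,496),(455,471))]
sl=[A(c,.03) for c in((301,373),(366,368))]
def f(p):
    r=[p[:2]-H]
    for t,q in zip((.26,.52,.78),pegs):
        a=p[2]+np.pi-.35+t; r.append(p[:2]+.152*np.array([np.cos(a),np.sin(a)])-q)
    return np.concatenate(r)
s=least_squares(f,[*H,0]);p=s.x;print("plate",p,"res mm",(s.fun*1e3).round(1))
for n,q in list(zip("www",pegs))+list(zip("ss",sl))+[("tip",A((186,450),.036)),("armend",A((205,412),.046)),("roller",A((268,232),.056))]:
    d=q-p[:2];print(n,q.round(4),np.hypot(*d).round(4),(np.angle(np.exp(1j*(np.arctan2(d[1],d[0])-p[2]-np.pi+.35)))).round(3))
print("head",ray("top",crop((126,90),(405,213)),.086),"holder corners",[ray("top",crop(c,(405,213)),.03)[:2].round(4) for c in((15,25),(155,25),(160,168),(15,170))])
# corners of wide plate
print([A(c,.01).round(4) for c in((62,255),(565,245),(555,545),(50,535))])
im=cv2.imread("pics/scene0.png")
h=cv2.cvtColor(im,cv2.COLOR_BGR2HSV);m=((h[...,0]<15)&(h[...,1]>150)&(h[...,2]>60)).astype(np.uint8)
for i,st in enumerate(cv2.connectedComponentsWithStats(m)[2]): 
    if st[4]>8: print(st)
from scipy.spatial.transform import Rotation as R
print(R.from_quat(bot.get_state()["orientation"]).as_matrix().round(3))
E
```

```text
plate [ 0.56720745  0.00111305 -0.05434402] res mm [-0.7  0.1  0.7  0.6 -0.1 -0.2  0.2 -0.5]
w [0.4161 0.0224] 0.1526 0.265
w [ 0.4164 -0.0162] 0.1518 0.519
w [ 0.4257 -0.0542] 0.152 0.777
s [0.4677 0.0078] 0.0998 0.337
s [ 0.4691 -0.019 ] 0.1002 0.607
tip [0.4369 0.0559] 0.1413 0.007
armend [0.4518 0.0476] 0.1244 0.021
roller [0.5238 0.0202] 0.0474 -0.01
head [ 0.46665996 -0.30622999  0.086     ] holder corners [array([ 0.4979, -0.2765]), array([ 0.4964, -0.3342]), array([ 0.4374, -0.3334]), array([ 0.438 , -0.2738])]
[array([0.5208, 0.1065]), array([ 0.5198, -0.1048]), array([ 0.3944, -0.0965]), array([0.4038, 0.1138])]
[     0      0    560    420 234369]
[353  77  11  10  95]
[383  79   9   7  36]
[367 169   8  10  61]
[417 168  26  14 171]
[ 22 232  23  22 299]
[320 239   3   9  22]
[135 278  20  15 109]
[323 350   6   9  31]
[[ 0.896  0.445 -0.001]
 [ 0.445 -0.896  0.001]
 [-0.    -0.001 -1.   ]]
```

```bash
python3 -m handwheel '[[[282,-143,80,0.46,1],[282,-143,80,0.46,1],[282,-143,80,0.46,1],[282,-143,80,0.46,1],[282,-143,80,0.46,1],[282,-143,80,0.46,1],[282,-143,80,0.46,1],[282,-143,80,0.46,1],[282,-143,80,0.46,1],[282,-143,80,0.46,1]]]'
python3 - <<'E'
from h import *
print("scene head",ray("scene",(371,174),.073))
im=bot.snapshot("top")[:,:,::-1]; im2=bot.snapshot("scene")[:,:,::-1]
a=cv2.resize(im[203:256,395:448],(400,400),interpolation=cv2.INTER_CUBIC)
b=cv2.resize(im2[130:210,330:410],(400,400),interpolation=cv2.INTER_CUBIC)
cv2.imwrite("pics/c1.png",np.hstack([a,b]))
E
```

```text
time_s: 0.93
eef_pos: [0.468, -0.3037, 0.1629]
orientation: [1.0, 0.003, -0.001, -0.001]
force: [-0.6, -1.0, -0.7]
gripper_width: 0.0916
grasp_force: 0.0
scene head [ 0.46546876 -0.30464289  0.073     ]
```

View pics/c1.png

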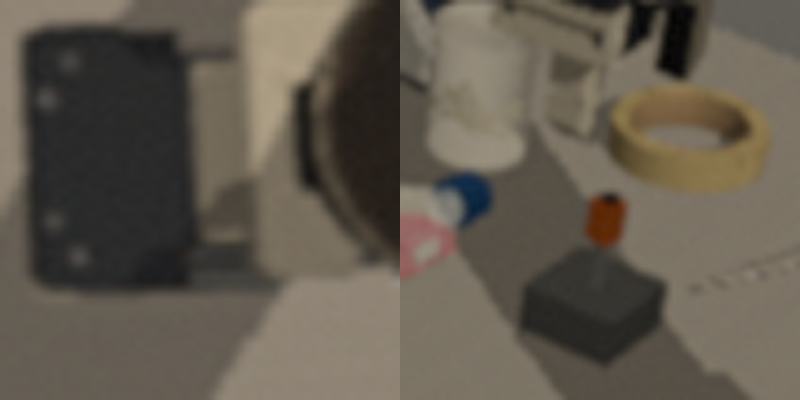

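The gripper covers the pin in the top view (left). The scene view (right) shows the orange head at crop (607,220), upright in its holder and clear of the fingers. The two cameras agree on the head position to about 2 mm, so I'll descend and grip.

```bash
python3 -m handwheel '[[[-2,2,40,0,1],[-2,2,70,0,1],[-2,2,89,0,1],[-2,2,89,0,1],[-2,2,89,0,-0.5],[-2,2,89,0,-1],[-2,2,89,0,-1],[-2,2,89,0,-1],[-2,2,89,0,-1],[-2,2,89,0,-1]]]'
```

```text
time_s: 1.87
eef_pos: [0.4653, -0.3086, 0.0755]
orientation: [1.0, 0.0, 0.001, 0.0]
force: [-1.4, -0.2, 0.6]
gripper_width: 0.0561
grasp_force: 0.0
```

```bash
python3 -m handwheel '[[[0,0,0,0,-1],[0,0,0,0,-1],[0,0,0,0,-1],[0,0,0,0,-1],[0,0,0,0,-1],[0,0,0,0,-1],[0,0,0,0,-1],[0,0,0,0,-1]]]'
```

```text
time_s: 2.53
eef_pos: [0.4649, -0.3083, 0.0747]
orientation: [1.0, 0.0, -0.0, -0.0]
force: [0.3, -0.9, -0.4]
gripper_width: 0.0174
grasp_force: 30.0
```

```bash
python3 -m handwheel '[[[0,0,-5,0,-1],[0,0,-15,0,-1],[0,0,-30,0,-1],[0,0,-50,0,-1],[0,0,-70,0,-1],[0,0,-80,0,-1],[0,0,-80,0,-1],[0,0,-80,0,-1]]]'
python3 - <<'E'
from h import *
im2=bot.snapshot("scene")[:,:,::-1]
cv2.imwrite("pics/c2.png",cv2.resize(im2[110:230,320:440],(600,600),interpolation=cv2.INTER_CUBIC))
E
```

```text
time_s: 3.2
eef_pos: [0.4651, -0.3085, 0.1552]
orientation: [1.0, 0.0, 0.001, 0.0]
force: [-0.1, 0.4, -0.7]
gripper_width: 0.0177
grasp_force: 30.0
```

View pics/c2.png

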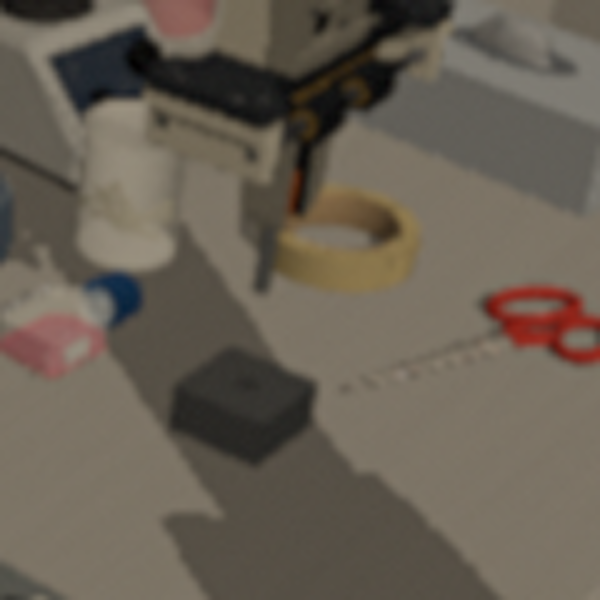

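The pin is held and out of the holder, with its foot near crop (262,292). I'll work out where the foot is relative to the TCP.

```bash
python3 - <<'E'
from h import *
for z in(.0905,): print(ray("scene",(320+262/5,110+290/5),z), "neck mid",ray("scene",(320+281/5,110+225/5),z+.04))
p=bot.camera_params("scene")
for P in([.4651,-.3085,.1535],[.4651,-.3085,.0905],[.4651,-.3085,.13]):
    q=cv2.projectPoints(np.array([P]),p["rvec"],p["tvec"],p["mtx"],None)[0][0,0];print((q-[320,110])*5)
E
```

```text
[ 0.46619018 -0.30857805  0.0905    ] neck mid [ 0.46372612 -0.31377996  0.1305    ]
[279.60506905 190.11198028]
[263.58911231 290.73806953]
[273.519044  228.3496522]
```

```bash
python3 -m handwheel '[[[3,-40,0,0,-1],[6,-80,0,0,-1],[9,-120,0,0,-1],[12,-160,0,0,-1],[14,-200,0,0,-1],[17,-240,0,0,-1],[20,-280,0,0,-1],[22,-320,0,0,-1],[24,-360,0,0,-1],[24,-373,0,0,-1]]]' && python3 -m handwheel '[[[0,0,15,0,-1],[0,0,30,0,-1],[0,0,40,0,-1],[0,0,45,0,-1],[0,0,45,0,-1],[0,0,45,0,-1]]]'
```

```text
time_s: 4.08
eef_pos: [0.4878, 0.0714, 0.1537]
orientation: [1.0, 0.004, -0.001, -0.001]
force: [1.3, 0.4, -0.7]
gripper_width: 0.0176
grasp_force: 30.0
time_s: 4.58
eef_pos: [0.4885, 0.0643, 0.1095]
orientation: [1.0, 0.0, -0.0, 0.0]
force: [0.9, -1.3, 0.2]
gripper_width: 0.0174
grasp_force: 30.0
```

```bash
python3 - <<'E'
import numpy as np
for t in np.r_[-.28:.45:.04]:
    a=np.pi-.35+t-.0543;print(round(t,3),(np.array([.5672+.1*np.cos(a)-.4885,-(.0011+.1*np.sin(a)-.0643)])*1e3).round(1))
E
python3 -m handwheel '[[[0,0,5,0,-1],[0,0,10,0,-1],[0,0,10,0,-1],[0,0,10,0,-1]]]'
```

```text
-0.28 [ 1.2 -0. ]
-0.24 [-1.3  3.1]
-0.2 [-3.6  6.4]
-0.16 [-5.8  9.7]
-0.12 [-7.9 13.1]
-0.08 [-9.8 16.6]
-0.04 [-11.6  20.2]
0.0 [-13.2  23.9]
0.04 [-14.7  27.6]
0.08 [-16.1  31.3]
0.12 [-17.3  35.2]
0.16 [-18.3  39. ]
0.2 [-19.2  42.9]
0.24 [-20.   46.8]
0.28 [-20.5  50.8]
0.32 [-20.9  54.8]
0.36 [-21.2  58.8]
0.4 [-21.3  62.8]
0.44 [-21.2  66.8]
time_s: 4.92
eef_pos: [0.4885, 0.0645, 0.0996]
orientation: [1.0, 0.0, -0.0, 0.0]
force: [-0.4, -0.3, -1.8]
gripper_width: 0.0175
grasp_force: 30.0
```

```bash
python3 -m handwheel '[[[-3.6,6.4,0,0,-1],[-5.8,9.7,0,0,-1],[-7.9,13.1,0,0,-1],[-9.8,16.6,0,0,-1],[-11.6,20.2,0,0,-1],[-13.2,23.9,0,0,-1],[-14.7,27.6,0,0,-1],[-16.1,31.3,0,0,-1],[-16.1,31.3,0,0,-1],[-16.1,31.3,0,0,-1]]]'
```

```text
time_s: 5.75
eef_pos: [0.4727, 0.0331, 0.0998]
orientation: [1.0, 0.0, 0.0, 0.0]
force: [0.8, 1.7, 0.1]
gripper_width: 0.0174
grasp_force: 30.0
```

```bash
python3 -m handwheel '[[[-1.2,3.9,0,0,-1],[-2.2,7.7,0,0,-1],[-3.1,11.6,0,0,-1],[-3.9,15.5,0,0,-1],[-4.4,19.5,0,0,-1],[-4.4,19.5,0,0,-1],[-4.4,19.5,0,0,-1]]]'
python3 - <<'E'
from h import *
im=bot.snapshot("top")[:,:,::-1]; im2=bot.snapshot("scene")[:,:,::-1]
a=cv2.resize(im[190:265,250:325],(400,400),interpolation=cv2.INTER_CUBIC)
b=cv2.resize(im2[190:270,255:335],(400,400),interpolation=cv2.INTER_CUBIC)
cv2.imwrite("pics/c3.png",np.hstack([a,b]))
E
```

```text
time_s: 6.33
eef_pos: [0.4683, 0.0135, 0.0997]
orientation: [1.0, 0.0, 0.0, 0.0]
force: [0.9, 2.0, 0.7]
gripper_width: 0.0175
grasp_force: 30.0
```

View pics/c3.png

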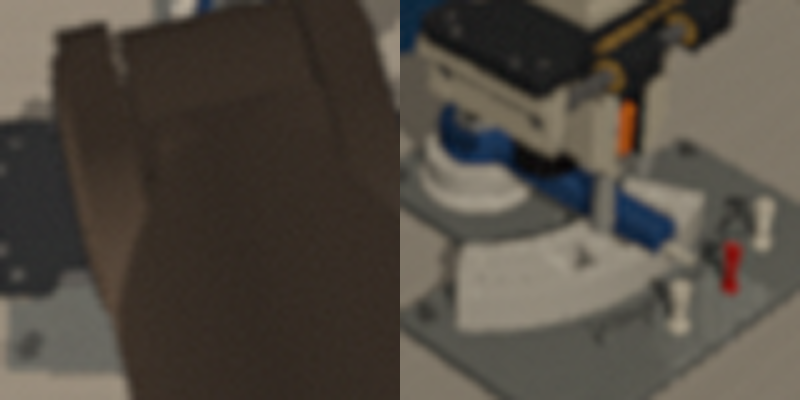

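The scene view (right) shows the upright pin pushing the blue arm towards the red peg, with slot 1 visible at crop (580,258). The gripper hides this area in the top view. Next I'll go down to light contact.

```bash
python3 - <<'E'
from h import *
d=ray("scene",(255+180/5,190+257/5),.03)[:2]-[.5672,.0011];print(np.hypot(*d),np.angle(np.exp(1j*(np.arctan2(d[1],d[0])+.0543-np.pi+.35)))) 
E
python3 -m handwheel '[[[0,1,1,0,-1],[0,1,2,0,-1],[0,1,3,0,-1],[0,1,3,0,-1],[0,1,3,0,-1]]]'; python3 -m handwheel '[[[0,0,1,0,-1],[0,0,1,0,-1],[0,0,1,0,-1]]]';python3 -m handwheel '[[[0,0,1,0,-1],[0,0,1,0,-1],[0,0,1,0,-1]]]'
```

```text
0.10335300001596773 0.09023250569917296
time_s: 6.85
eef_pos: [0.4679, 0.0129, 0.0965]
orientation: [1.0, 0.0, -0.0, 0.0]
force: [1.0, 2.8, -1.7]
gripper_width: 0.0172
grasp_force: 30.0
time_s: 7.1
eef_pos: [0.468, 0.0128, 0.0956]
orientation: [1.0, 0.0, -0.0, 0.0]
force: [-0.1, 2.7, -1.1]
gripper_width: 0.0171
grasp_force: 30.0
time_s: 7.35
eef_pos: [0.4681, 0.0128, 0.0947]
orientation: [1.0, 0.0, -0.0, 0.0]
force: [-0.9, 3.2, 0.3]
gripper_width: 0.0175
grasp_force: 30.0
```

```bash
python3 -m handwheel '[[[0,0,0.5,0,-1],[0,0,0.5,0,-1],[0,0,0.5,0,-1]]]';python3 -m handwheel '[[[0,0,0.5,0,-1],[0,0,0.5,0,-1],[0,0,0.5,0,-1]]]'
```

```text
time_s: 7.6
eef_pos: [0.4684, 0.0129, 0.0945]
orientation: [1.0, 0.0, 0.0, -0.0]
force: [-1.3, 2.1, 4.7]
gripper_width: 0.0172
grasp_force: 30.0
time_s: 7.85
eef_pos: [0.4687, 0.0129, 0.0943]
orientation: [1.0, 0.0, 0.001, -0.0]
force: [-1.8, 2.3, 9.5]
gripper_width: 0.0174
grasp_force: 30.0
```

```bash
python3 -m handwheel '[[[-0.5,0.5,-0.4,0,-1],[-0.5,1,-0.4,0,-1],[-0.5,1.5,-0.4,0,-1],[-0.5,2,-0.4,0,-1],[-0.5,2,-0.4,0,-1]]]';python3 -m handwheel '[[[0,0.5,0,0,-1],[0,1,0,0,-1],[0,1.5,0,0,-1],[0,2,0,0,-1],[0,2,0,0,-1]]]'
```

```text
time_s: 8.27
eef_pos: [0.468, 0.0117, 0.0944]
orientation: [1.0, 0.001, 0.0, -0.0]
force: [-1.2, 7.2, 6.7]
gripper_width: 0.0171
grasp_force: 30.0
time_s: 8.68
eef_pos: [0.4679, 0.0098, 0.0943]
orientation: [1.0, 0.001, 0.0, -0.001]
force: [-1.2, 6.8, 6.8]
gripper_width: 0.0173
grasp_force: 30.0
```

```bash
python3 -m handwheel '[[[0,0.5,0,0,-1],[0,1,0,0,-1],[0,1,0,0,-1],[0,1,0,0,-1]]]';python3 -m handwheel '[[[0,0.5,0,0,-1],[0,1,0,0,-1],[0,1,0,0,-1],[0,1,0,0,-1]]]';python3 -m handwheel '[[[0,0.5,0,0,-1],[0,1,0,0,-1],[0,1,0,0,-1],[0,1,0,0,-1]]]'
```

```text
time_s: 9.02
eef_pos: [0.4679, 0.0086, 0.0943]
orientation: [1.0, 0.001, 0.0, -0.0]
force: [-0.4, 5.6, 5.9]
gripper_width: 0.0177
grasp_force: 30.0
time_s: 9.35
eef_pos: [0.4678, 0.0067, 0.0941]
orientation: [1.0, 0.0, 0.0, 0.0]
force: [1.6, 3.3, 1.3]
gripper_width: 0.0177
grasp_force: 30.0
time_s: 9.68
eef_pos: [0.4677, 0.0056, 0.094]
orientation: [1.0, 0.0, -0.0, 0.0]
force: [1.3, 3.0, -0.4]
gripper_width: 0.0178
grasp_force: 30.0
```

The vertical force has dropped to zero, so the foot is over the slot. I'll go down gently.

```bash
python3 -m handwheel '[[[0,0,0.5,0,-1],[0,0,1,0,-1],[0,0,1,0,-1],[0,0,1,0,-1]]]';python3 -m handwheel '[[[0,0,0.5,0,-1],[0,0,1,0,-1],[0,0,1,0,-1],[0,0,1,0,-1]]]'
```

```text
time_s: 10.02
eef_pos: [0.4675, 0.0058, 0.093]
orientation: [1.0, 0.0, -0.0, 0.0]
force: [0.6, 3.1, -0.2]
gripper_width: 0.0176
grasp_force: 30.0
time_s: 10.35
eef_pos: [0.4676, 0.0058, 0.0921]
orientation: [1.0, 0.0, -0.0, 0.0]
force: [0.7, 2.0, -1.0]
gripper_width: 0.0172
grasp_force: 30.0
```

```bash
python3 -m handwheel '[[[0,0,1,0,-1],[0,0,2,0,-1],[0,0,3,0,-1],[0,0,3,0,-1],[0,0,3,0,-1]]]';python3 -m handwheel '[[[0,0,1,0,-1],[0,0,2,0,-1],[0,0,3,0,-1],[0,0,4,0,-1],[0,0,4,0,-1]]]'
```

```text
time_s: 10.77
eef_pos: [0.4676, 0.0058, 0.0889]
orientation: [1.0, 0.0, -0.0, 0.0]
force: [-0.5, 1.0, -1.1]
gripper_width: 0.0173
grasp_force: 30.0
time_s: 11.18
eef_pos: [0.4677, 0.0058, 0.0849]
orientation: [1.0, 0.0, -0.0, 0.0]
force: [-0.1, 1.1, 0.0]
gripper_width: 0.0175
grasp_force: 30.0
```

```bash
python3 -m handwheel '[[[0,0,1,0,-1],[0,0,2,0,-1],[0,0,3,0,-1],[0,0,4,0,-1],[0,0,4,0,-1]]]';python3 -m handwheel '[[[0,0,1,0,-1],[0,0,2,0,-1],[0,0,3,0,-1],[0,0,4,0,-1],[0,0,4,0,-1]]]'
```

```text
time_s: 11.6
eef_pos: [0.4677, 0.0058, 0.0809]
orientation: [1.0, 0.0, -0.0, 0.0]
force: [0.4, 1.1, -0.8]
gripper_width: 0.0174
grasp_force: 30.0
time_s: 12.02
eef_pos: [0.4676, 0.0058, 0.0769]
orientation: [1.0, 0.0, -0.0, 0.0]
force: [0.1, 2.1, -0.3]
gripper_width: 0.0174
grasp_force: 30.0
```

```bash
python3 -m handwheel '[[[0,0,0.5,0,-1],[0,0,1,0,-1],[0,0,1,0,-1],[0,0,1,0,-1]]]'; python3 -m handwheel '[[[0,0,0.5,0,-1],[0,0,0.5,0,-1],[0,0,0.5,0,-1]]]'
```

```text
time_s: 12.35
eef_pos: [0.4676, 0.0058, 0.0761]
orientation: [1.0, 0.0, -0.0, 0.0]
force: [-1.3, 2.1, -0.2]
gripper_width: 0.0177
grasp_force: 30.0
time_s: 12.6
eef_pos: [0.4677, 0.0058, 0.0756]
orientation: [1.0, 0.0, -0.0, 0.0]
force: [-0.1, 2.6, 0.2]
gripper_width: 0.0175
grasp_force: 30.0
```

```bash
python3 -m handwheel '[[[0,0,0.5,0,-1],[0,0,0.5,0,-1],[0,0,0.5,0,-1]]]'; python3 -m handwheel '[[[0,0,0.5,0,-1],[0,0,0.5,0,-1],[0,0,0.5,0,-1]]]'
```

```text
time_s: 12.85
eef_pos: [0.4677, 0.0058, 0.0751]
orientation: [1.0, 0.0, -0.0, 0.0]
force: [-0.1, 2.4, 0.1]
gripper_width: 0.0176
grasp_force: 30.0
time_s: 13.1
eef_pos: [0.4677, 0.0058, 0.0746]
orientation: [1.0, 0.0, 0.0, 0.0]
force: [-0.5, 1.7, 1.6]
gripper_width: 0.0172
grasp_force: 30.0
```

```bash
python3 -m handwheel '[[[0,0,0,0,-0.55],[0,0,0,0,-0.5],[0,0,0,0,-0.4],[0,0,0,0,-0.3],[0,0,0,0,-0.2],[0,0,0,0,-0.2],[0,0,0,0,-0.2],[0,0,0,0,-0.2]]]'; python3 -m handwheel '[[[0,0,-5,0,-0.2],[0,0,-15,0,-0.2],[0,0,-35,0,-0.2],[0,0,-70,0,-0.2],[0,0,-100,0,-0.2],[0,0,-120,0,-0.2]]]'; python3 -m handwheel '[[[0,-40,0,0,-0.2],[0,-80,0,0,-0.2],[0,-120,0,0,-0.2],[0,-160,0,0,-0.2],[0,-200,0,0,-0.2],[0,-220,0,0,-0.2],[0,-220,0,0,-0.2]]]'
python3 - <<'E'
from h import *
im=bot.snapshot("top")[:,:,::-1]; im2=bot.snapshot("scene")[:,:,::-1]
a=cv2.resize(im[180:260,250:330],(400,400),interpolation=cv2.INTER_CUBIC)
b=cv2.resize(im2[190:270,255:335],(400,400),interpolation=cv2.INTER_CUBIC)
cv2.imwrite("pics/c4.png",np.hstack([a,b]))
E
```

```text
time_s: 13.77
eef_pos: [0.4677, 0.0058, 0.0746]
orientation: [1.0, 0.0, -0.0, 0.0]
force: [-0.4, 0.8, 0.4]
gripper_width: 0.0365
grasp_force: 0.0
time_s: 14.27
eef_pos: [0.4684, 0.0059, 0.1977]
orientation: [1.0, 0.0, 0.001, -0.0]
force: [0.7, 0.2, -1.0]
gripper_width: 0.0365
grasp_force: 0.0
time_s: 14.85
eef_pos: [0.4665, 0.2319, 0.1951]
orientation: [1.0, 0.004, 0.0, -0.002]
force: [0.4, -0.1, -0.1]
gripper_width: 0.0368
grasp_force: 0.0
```

View pics/c4.png

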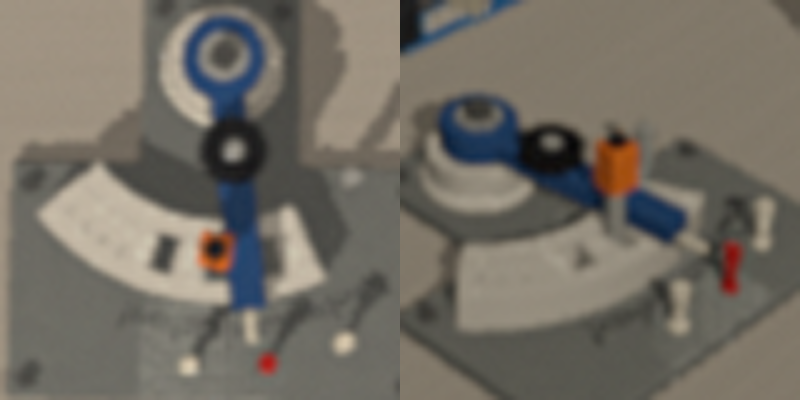

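The pin stands upright in the middle slot and holds the arm, with its head at crop (216,250). The pointer tip is at (250,342) and the red peg at (268,362), so I'll check the distance between them.

```bash
python3 - <<'E'
from h import *
A=lambda c,z:ray("top",crop(c,(250,180),5),z)[:2]
P=np.array([.5672,.0011])
for n,c,z in(("tip",(251,342),.036),("end",(249,305),.046),("roller",(233,151),.056),("head",(216,249),.086),("red",(268,363),.034)):
    d=A(c,z)-P;print(n,np.hypot(*d).round(4),np.angle(np.exp(1j*(np.arctan2(d[1],d[0])+.0543-np.pi+.35))).round(3))
E
```

```text
tip 0.1406 0.471
end 0.1228 0.475
roller 0.0478 0.459
head 0.0974 0.327
red 0.1518 0.52
```

```bash
python3 -c "
from cell import bot
print(bot.finish_job())"
```

```text
the job is handed in; nothing more can be done
None
```

I handed the job in at about 15 s on the robot's clock: the pin is fully down in the middle slot and holds the arm with its pointer line about 7 mm from the red peg (limit 14 mm), but the hand-in gave no verdict.

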